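Open the draught cover of the carat balance by its push-push latch

ROBOT

A 7-joint arm with a two-finger parallel gripper is mounted at the origin on a cart in front of the work surface, level with it; the furniture and walls round the work are solid. World frame = base frame: x ahead of the robot, y to its left, z up, the work surface at z = 0. Lengths are in m, angles in rad, forces in N, time in s.
With the tool pointing down it reaches from about 0.4 to 0.85 m from the base axis. Payload 4.4 kg.
Tool frame: the origin (TCP) lies at the very end of the fingers, on their centre line; the grasp point (between the pads) lies 19 mm behind it; z points along the fingers, x is the direction in which the jaws open and shut, and the axes are right-handed (so a half turn about z gives the same grasp; the last joint's range is limited). The gripper opens to 94 mm and grips with 3 to 60 N. Pads are 16 mm wide; open, the fingers measure 119 mm over their backs; the gripper's body (75 mm by 177 mm) begins 78 mm behind the grasp point.
Start: joints at [-1.291, 0.628, 0.038, 1.517, -0.027, 0.996, -0.02], TCP at [0.22, 0.612, 0.205] pointing down, gripper open.
Joint ranges: [-3.06, 3.06], [-0.37, 2.12], [-1.25, 1.32], [0.18, 2.47], [-1.1, 4.24], [0.23, 1.98], [-2.94, 2.94]. Speed limits (rad/s): [2.57, 2.57, 3.14, 3.14, 3.14, 3.14, 3.14].

INTERFACE

Orientations are given as a rotation vector (axis times angle).
In Python, from workcell import arm, read_camera, spotter gives the robot as it stands. The module is installed in compiled form; this text tells all that it offers.
- The arm moves only by the tool apply_moves, never from a script. Its arguments are lists of equal length, an entry for each row: "offset": the shift along the tool's x, y, z in m, a list of three; "twist": the turn about the tool's z in degrees. A call has 1 to 5 rows; each row shifts and turns the commanded pose from where the row before left it, along the tool's axes as they then stand; what a row does not reach is not made up. A row lasts 1/10 s, in which the tool goes at most 50 mm and 8.59 degrees, less where a joint would pass 70% of its speed; a pose out of reach is approached as far as the arm can. A call with a gripper value outside its range is refused whole. "grip" is the gripper command: -1 is shut, 1 is fully open, values between are in proportion, set as the call begins (left out, the last holds). The fingers move at their own pace and stop on an object; "squeeze" is the grip in N (left out, the last holds). Time passes only in rows, so rows that do not move let the fingers close. It gives the time, the measured TCP pose, the force and the opening at its end, in the units of the state.
- arm.read_state(): the state, without advancing time (a new reading comes with each control period).
- read_camera(name): name is "scene" or "top"; returns a dict with "frame" (400x640x3 uint8, blue, green, red), "depth" (400x640 float32, m along the optical axis (not along the pixel's ray), 0 where there is no reading), "fx", "fy", "cx", "cy" (pixels), "R" (3x3) and "t" (3): a world point X has camera coordinates R X + t. Camera axes: x right, y down, z forward; pixel columns grow to the right and rows downward; lengths in m; the calibration is good to about 2 mm. A picture is of the moment at which its call begins.
- arm.finish_job(): hands the job in, once; it reports no verdict.
Trained networks look in a picture, given as the dict that the camera call returned (one of the last four; its "shot" number tells which), for a name from the list of things; names that differ only in an ending like _2 or _b are one class to them, and where a whole thing is asked for, a point or a joint stands for the part that bears it (a point fixed in the world has none). Each returns a list of dicts, best first, with "conf" (0 to 1); they miss things now and then, are a little off and sometimes report something else, mostly with a low value. They report only what shows in the picture. A call takes as long as a camera call.
- spotter.boxes_of(picture, label): "rect" ([centre column, centre row, width, height] in pixels, round what is visible of it).
- spotter.cut_out(picture, label): "pixels" (400x640 bool, what is visible of it) and "rect" ([centre column, centre row, width, height] in pixels, round what is visible of it).
The state is a dict: "clock": time; "joints": joint angles; "dq": joint speeds; "effort": joint torques, N m; "position": TCP position; "tcp_rot": TCP orientation; "force": force on the tool from outside, world axes, zero at the start; "moment": the same for the moment, N m; "width": finger opening in m.
Only numpy, scipy, OpenCV 4.12 (cv2) and the standard library are available. Lean on these libraries where they do the work, as an engineer would, in place of code of your own. Each camera call takes 0.05 s, during which the arm holds its last target.

TASK

Open the weighing chamber of the carat balance in the tray, with fingertips only: press the front edge of its closed cover straight down until the push-push latch lets go, then take the finger away so that the cover springs up by itself, and see that it stays half open with nothing touching it. Then push the cover by its front edge all the way back against its stop, where it must stay standing open, and back away. Do not push the cover shut again after it has popped, do not touch the weighing pan, do not shift or lift the balance, and leave the things lying round it where they are.

Things in the scene. Friction and masses are not known exactly. Their poses are not given: they have to be found in the camera images.
- balance: Carat balance: low off-white box 165 (x) x 120 (y) x 53 mm, 1.3 kg, loose on rubber feet. Origin under its middle, on the tray floor; x points from its front (sloping console with blank display and keys, 17 to 30 mm high, front face at x = -85 mm) to its rear. The weighing chamber (x = -18 to 72 mm) is under the grey-framed clear cover, between side cheeks 53 mm high.
- cover (a joint): Cover angle, rad, grows as its front edge rises. About 0 = latched shut, level with the cheeks; hard stop at -0.056 (edge 5 mm down). Pressed below -0.03 (2 to 4 N) and let go, it is unlatched and its damped spring hinge lifts it in 0.7 s to 0.90 (52 deg), where it rests. Pushed on (under 2 N), it leans back past 1.7 and stays at its stop, 1.92. Pushed down past level again, it relatches.
- cover_pad (a point): Middle of the place to press: on the top face of the cover's front bar, 12 mm behind the front edge, marked by three short dark ribs. The bar is plain grey, 24 mm deep (x) and 98 mm wide (y). Moves with the cover; axes as the balance's when shut.
- cover_edge (a point): Point on the front face of the cover's front edge, at the middle of its width. The edge is a lip 98 mm wide that reaches from 6.5 mm above this point to 7 mm below it (shut cover). Moves with the cover. It lies 92 mm from the hinge axis along the cover, and 4 mm below the hinge axis when shut.
- cover_hinge (a point): Middle of the cover's hinge axis, 66 mm behind the balance's origin and 50 mm above its underside; the axis runs along the balance's y. Axes as the balance's.
- pan: The balance's round steel weighing pan, 58 mm across, rim 32 mm above the tray floor, seen through the cover's clear window. Origin at the centre of its underside, 24.5 mm above the floor. Not to be touched.
- tweezers: Bystander: steel tweezers, 140 mm long, lying along the left side of the balance. Origin under the middle.
- loupe: Bystander: folding loupe, 77 x 28 x 14 mm, lying along the right side of the balance. Origin under the middle.
- white_pot: Bystander: small white pot, 42 mm across, 34 mm high, to the left. Origin under the middle.
- bead_dish: Bystander: round dark dish with beads, 63 mm across, 10 mm high, to the left. Origin under the middle.
- cutters: Bystander: side cutters with yellow and black handles, 138 mm long, to the left. Origin under the middle.
- ring_mandrel: Bystander: tapered steel ring mandrel with dark handle, 316 mm long, lying across the tray behind the balance. Origin under the middle.

How it is judged:
On the way, in this order (a step that is already met when the one before it is completed fails the run):
1. the cover's front edge is pressed down below level, as far as its latch needs to let go (value of joint cover below -0.02 rad).
2. the cover has popped up by itself and stays half open, with the robot not touching the balance (value of joint cover between 0.7 and 1.15 rad and contact force between each of the fingers, the arm and balance below 0.1 N), for 0.4 s.
3. the cover is pushed right back, past upright (value of joint cover above 1.8 rad), for 0.2 s.
At the end, for the whole second after the job is handed in: The cover stands open against its stop (above 1.8 rad) and is at rest; the balance stands level (within 0.05 rad) within 25 mm of its starting place; every bystander lies within 20 mm of its starting place (value of joint cover above 1.8 rad and velocity of joint cover between -0.05 and 0.05 rad/s and linear speed of balance below 0.01 m/s and distance of balance from where it was at the start of the episode below 0.025 m and angle between balance's own z axis and vertical below 0.05 rad and distance of each of tweezers, loupe, white_pot, bead_dish, cutters, ring_mandrel from where it was at the start of the episode below 0.02 m); the robot touches nothing.
It fails at once if the cover is pushed shut again after it has popped (value of joint cover between 0.1 and 0.5 rad and velocity of joint cover below -0.15 rad/s).
It fails at once if the weighing pan is touched (contact force between any of the fingers, the arm and pan above 0.3 N).
It fails at once if the balance is lifted, tipped or shoved out of its place (height (world z) of balance above 0.01 m or angle between balance's own z axis and vertical above 0.12 rad or distance of balance from where it was at the start of the episode above 0.025 m).
It fails at once if a bystander is lifted or moved by more than 20 mm (distance of any of tweezers, loupe, white_pot, bead_dish, cutters, ring_mandrel from where it was at the start of the episode above 0.02 m or height (world z) of any of tweezers, loupe, white_pot, bead_dish, cutters, ring_mandrel above 0.015 m).
It also fails if it takes over 42 s, if anything falls off the work surface, if the arm or the gripper's body presses on something with over 40 N, if the wrist force passes 120 N, or if a joint passes its speed limit or range.

## Working session

There is one attempt and no reset: what is moved stays moved. The work goes in short steps, Python scripts to look and compute and a tool call to move; the robot and the scene stay as the last step left them, time stands still between calls to the robot, and variables do not carry over. Pictures are saved under pics/ and viewed, and the job is handed in when it is done.

Besides the shell and the picture viewer there is one more tool, called after "Request:" as a command line: name --pt "numbers of a row" for each row, then --argument value for the rest. apply_moves: Moves the arm, as the interface text tells. Its arguments: {"type":"object","properties":{"offset":{"type":"array","items":{"type":"array","items":{"type":"number"}}},"twist":{"type":"array","items":{"type":"number"}},"grip":{"type":"number"},"squeeze":{"type":"number"}},"required":["offset","twist"]}

```bash
mkdir -p pics
cat > h.py <<'E'
from workcell import arm, read_camera, spotter
import numpy as np, cv2
def deproj(p,u,v,d):
    c=np.array([(u-p['cx'])/p['fx']*d,(v-p['cy'])/p['fy']*d,d]); return p['R'].T@(c-p['t'])
def proj(p,X):
    c=p['R']@np.array(X)+p['t']; return np.array([p['fx']*c[0]/c[2]+p['cx'],p['fy']*c[1]/c[2]+p['cy']])
E
python3 - <<'E'
from h import *
s=arm.read_state(); print({k:np.round(v,3) for k,v in s.items()})
for n in('scene','top'):
    p=read_camera(n); cv2.imwrite(f'pics/{n}0.png',p['frame']); np.save(f'{n}0.npy',p,allow_pickle=True)
    print(n,p['fx'],p['cx'],p['cy'],p['R'].round(3).tolist(),p['t'].round(3), 'campos',(-p['R'].T@p['t']).round(3))
    for l in('balance','cover_pad','cover_edge','cover','pan'):
        for r in spotter.boxes_of(p,l)[:2]: print(l,np.round(r['rect'],1),round(r['conf'],2))
E
```

```text
{'clock': np.float64(0.0), 'joints': array([-1.291,  0.629,  0.038,  1.518, -0.027,  0.996, -0.02 ]), 'dq': array([-0.001,  0.   ,  0.001,  0.   , -0.   ,  0.001,  0.001]), 'effort': array([-0.0000e+00, -5.4973e+01,  1.1440e+00, -1.8663e+01, -5.2000e-02,
        2.4000e-02,  0.0000e+00]), 'position': array([0.22 , 0.611, 0.205]), 'tcp_rot': array([ 2.570e+00,  1.805e+00, -2.000e-03]), 'force': array([-0.305,  0.538, -0.749]), 'moment': array([-0.053,  0.015,  0.039]), 'width': np.float64(0.094)}
scene 373.4288855647913 318.25967035335304 199.18142957815053 [[0.858, -0.513, 0.024], [-0.28, -0.507, -0.816], [0.43, 0.693, -0.578]] [-0.413  0.238  0.612] campos [ 0.158 -0.516  0.558]
balance [315.  246.4  91.7  79.5] 0.98
balance [322.4 230.6  59.1  42.9] 0.72
cover_pad [321.4 229.6  63.3  44.4] 0.86
cover_pad [314.4 245.5  91.1  76.2] 0.37
cover_edge [319.6 230.2  62.8  40.9] 0.64
cover [321.1 230.6  61.5  41.4] 0.94
cover [270.8 240.2  32.9  20.5] 0.38
pan [383.1 210.6  67.8  68.9] 0.59
top 416.9929489538275 323.71092883543645 194.2846844442172 [[-0.0, -1.0, -0.013], [-0.992, 0.002, -0.126], [0.126, 0.013, -0.992]] [0.1   0.536 0.941] campos [0.413 0.087 1.003]
cover_pad [366.6 216.7  54.5  52.3] 0.57
cover_edge [367.9 216.   50.   52.2] 0.74
cover_edge [244.8 219.2  20.5  19.5] 0.26
cover [366.5 214.9  58.3  50. ] 0.91
cover [403.1 205.6  19.9  31.8] 0.17
```

Run:
```python
import cv2
a=cv2.imread('pics/scene0.png');cv2.imwrite('pics/s0c.png',cv2.resize(a[170:310,220:420],None,fx=4,fy=4,interpolation=cv2.INTER_CUBIC))
a=cv2.imread('pics/top0.png');cv2.imwrite('pics/t0c.png',cv2.resize(a[160:290,290:450],None,fx=4.5,fy=4.5,interpolation=cv2.INTER_CUBIC))
```

```text
(no output)
```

View pics/scene0.png

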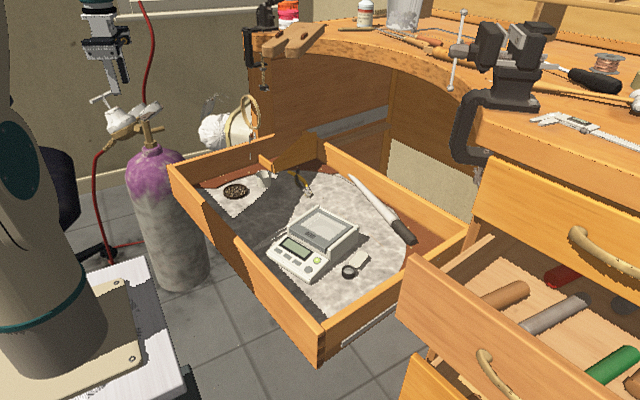

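View pics/top0.png

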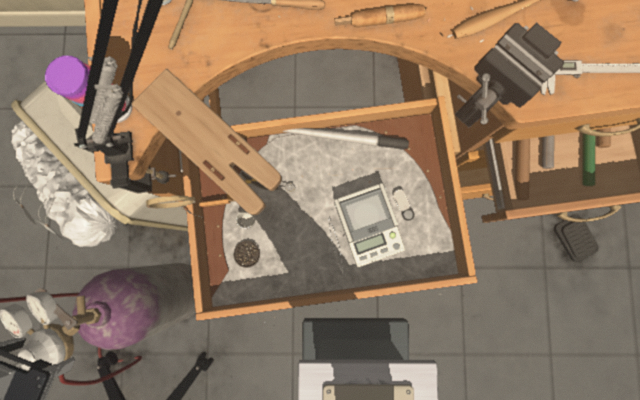

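```bash
sleep 1
```

```text
(no output)
```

View pics/s0c.png

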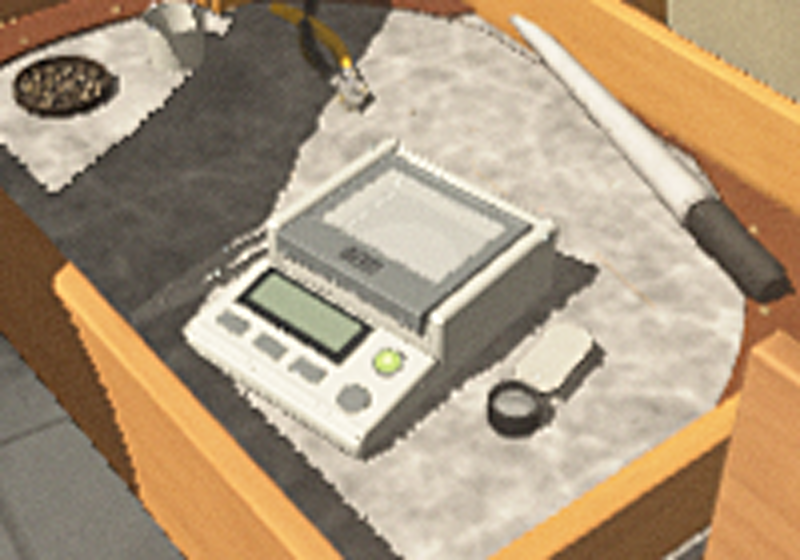

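View pics/t0c.png

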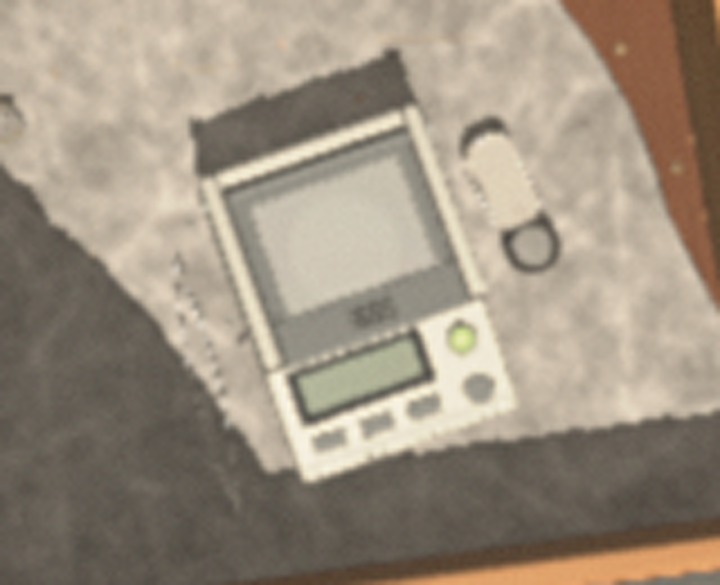

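Run:
```python
from h import *
S=np.load('scene0.npy',allow_pickle=True).item();T=np.load('top0.npy',allow_pickle=True).item()
P=[ ('pad',(362,256),(374,314)),('FL',(275,240),(280,362)),('FR',(422,325),(476,298)),('RL',(396,146),(208,180)),('RR',(548,222),(412,110)),('conFL',(188,325),(308,480)),('conFR',(362,452),(515,405))]
def M(p): return np.diag([1,1,1])@np.array([[p['fx'],0,p['cx']],[0,p['fy'],p['cy']],[0,0,1]])@np.c_[p['R'],p['t']]
for n,s,t in P:
    s=np.array(s)/4+[220,170]; t=np.array(t)/4.5+[290,160]
    X=cv2.triangulatePoints(M(S),M(T),s.astype(float),t.astype(float)).ravel();X=X[:3]/X[3]
    ds=S['depth'][int(round(s[1])),int(round(s[0]))];dt=T['depth'][int(round(t[1])),int(round(t[0]))]
    print(n,X.round(4),'err',np.linalg.norm(proj(S,X)-s).round(2),np.linalg.norm(proj(T,X)-t).round(2),'dS',deproj(S,*s,ds).round(3),'dT',deproj(T,*t,dt).round(3))
for uv in [(300,250),(430,240),(320,275),(240,300),(460,270)]:
    print(uv,deproj(T,*uv,T['depth'][uv[1],uv[0]]).round(3))
for l in('tweezers','loupe','cutters','ring_mandrel'):
    pass
```

```text
pad [ 0.4528 -0.0125  0.0565] err 0.41 0.3 dS [ 0.455 -0.011  0.054] dT [ 0.452 -0.013  0.051]
FL [0.4282 0.0346 0.0429] err 0.22 0.17 dS [0.425 0.029 0.048] dT [0.429 0.034 0.039]
FR [ 0.4597 -0.0643  0.048 ] err 0.63 0.44 dS [ 0.464 -0.056  0.04 ] dT [ 0.462 -0.068  0.029]
RL [0.5221 0.0702 0.0482] err 0.68 0.54 dS [0.521 0.065 0.052] dT [0.52  0.071 0.054]
RR [ 0.5563 -0.0335  0.0528] err 0.0 0.0 dS [ 0.555 -0.035  0.054] dT [ 0.556 -0.034  0.053]
conFL [0.3686 0.0193 0.0213] err 0.12 0.09 dS [ 0.377  0.041 -0.   ] dT [0.368 0.018 0.001]
conFR [ 0.4078 -0.0906  0.01  ] err 0.83 0.54 dS [ 0.409 -0.091  0.01 ] dT [ 0.407 -0.092  0.001]
(300, 250) [0.407 0.157 0.002]
(430, 240) [ 0.43  -0.154 -0.002]
(320, 275) [0.348 0.109 0.   ]
(240, 300) [ 0.29   0.298 -0.003]
(460, 270) [ 0.361 -0.214  0.023]
```

Run:
```python
from h import *
T=np.load('top0.npy',allow_pickle=True).item();S=np.load('scene0.npy',allow_pickle=True).item()
def cloud(p):
    v,u=np.mgrid[0:400,0:640];d=p['depth'];m=d>0
    c=np.stack([(u-p['cx'])/p['fx']*d,(v-p['cy'])/p['fy']*d,d],-1)[m]
    return (c-p['t'])@p['R']
C=np.r_[cloud(T),cloud(S)]
xs=np.arange(0,.8,.05); ys=np.arange(.8,-.36,-.05)
print('x\\y   '+' '.join(f'{y:5.2f}' for y in ys))
for x in xs[::-1]:
    r=[]
    for y in ys:
        m=(abs(C[:,0]-x)<.025)&(abs(C[:,1]-y)<.025)
        r.append(f'{C[m,2].max():5.2f}' if m.any() else '  .  ')
    print(f'{x:.2f}  '+' '.join(r))
```

```text
x\y    0.80  0.75  0.70  0.65  0.60  0.55  0.50  0.45  0.40  0.35  0.30  0.25  0.20  0.15  0.10  0.05 -0.00 -0.05 -0.10 -0.15 -0.20 -0.25 -0.30 -0.35
0.75   0.09  0.08  0.08  0.07   .     .    0.36  0.36  0.36  0.37  0.36  0.36  0.36  0.36  0.37  0.38  0.38  0.36  0.37  0.37  0.42  0.36  0.36  0.36
0.70   0.09  0.09  0.08  0.08   .     .    0.35  0.36  0.36  0.38  0.38  0.36  0.36  0.07  0.07  0.07  0.07  0.35  0.36  0.46  0.47  0.47  0.37  0.36
0.65  -0.03  0.09  0.09  0.08   .     .     .    0.49  0.49  0.38  0.62  0.65  0.00  0.00  0.02  0.03  0.03  0.03  0.48  0.48  0.47  0.46  0.36  0.36
0.60  -0.00  0.01  0.09  0.09  0.08   .     .    0.49  0.53  0.61  0.68  0.69  0.38  0.01  0.00  0.01  0.01  0.00  0.43  0.46  0.46  0.36  0.36  0.36
0.55   0.09  0.08  0.05  0.09  0.09  0.08  0.38  0.46  0.51  0.57  0.57  0.39  0.39  0.38  0.01  0.05  0.06  0.06  0.02  0.01  0.08  0.17  0.17  0.12
0.50   0.09  0.10  0.10  0.06  0.09  0.08  0.06  0.37  0.37  0.19  0.38  0.39  0.38  0.38  0.05  0.06  0.06  0.06  0.02  0.01  0.08  0.20  0.20  0.20
0.45   0.03  0.08  0.10  0.06  0.04  0.06 -0.54 -0
[... 749 characters left out ...]
0.54 -0.54 -0.54 -0.54 -0.54 -0.54 -0.54 -0.54 -0.54 -0.54 -0.54 -0.54 -0.53 -0.54 -0.54 -0.54 -0.54
0.15  -0.54  0.16  0.16  0.09 -0.04  0.35 -0.54 -0.53 -0.54 -0.54 -0.54 -0.54 -0.44  0.00  0.00  0.01  0.00  0.00  0.00  0.00 -0.45 -0.54 -0.54 -0.54
0.10  -0.54 -0.02 -0.01 -0.54 -0.54 -0.54 -0.53 -0.54 -0.54 -0.54 -0.54 -0.54 -0.44  0.48  0.48  0.02  0.02  0.02  0.02  0.00 -0.44 -0.53 -0.54 -0.54
0.05  -0.54 -0.08 -0.08 -0.09 -0.07 -0.07 -0.49 -0.54 -0.54 -0.54 -0.53 -0.54 -0.44  0.00  0.44  0.43  0.40  0.38  0.32  0.00 -0.45 -0.54 -0.54 -0.54
0.00  -0.04 -0.04 -0.04 -0.04 -0.04 -0.04 -0.05 -0.07 -0.54 -0.54 -0.54 -0.53 -0.54   .     .     .     .    0.28  0.02   .   -0.54 -0.54 -0.54 -0.54
```

Request:
apply_moves --pt "0 0 0" --pt "0 0 0" --pt "0 0 0" --pt "0 0 0" --pt "0 0 0" --twist '[-7.72,-7.72,-7.72,-7.72,-7.72]' --grip -1

```text
clock: 1.1
position: [0.2204, 0.6116, 0.2055]
tcp_rot: [1.822, 2.559, 0.0]
force: [0.2, -0.0, -0.1]
width: 0.0576
```

```bash
cat > plan.py <<'E'
from h import *
import sys
from scipy.spatial.transform import Rotation as Ro
def plan(*pts):
    s=arm.read_state(); R=Ro.from_rotvec(s['tcp_rot']).as_matrix(); p=s['position']
    print('clock',s['clock'].round(2),'pos',p.round(4),'F',s['force'].round(2),'j',s['joints'].round(2),'w',s['width'].round(3)); print('R',R.round(3).tolist())
    for q in pts:
        d=R.T@(np.array(q)-p); n=np.ceil(np.linalg.norm(d)/.05); print(q,'off',d.round(4),'rows',n,(d/max(n,1)).round(4)); p=np.array(q)
E
python3 -c "
from plan import *
plan((.30,.35,.205),(.35,.2,.205),(.38,.06,.18),(.453,-.0125,.12))"
```

```text
Traceback (most recent call last):
  File "plan.py", line 6, in plan
    print('clock',s['clock'].round(2),'pos',p.round(4),'F',s['force'].round(2),'j',s['joints'].round(2),'w',s['width'].round(3)); print('R',R.round(3).tolist())
                  ^^^^^^^^^^^^^^^^
AttributeError: 'float' object has no attribute 'round'
```

```bash
sed -i "s/s\['clock'\].round(2)/s['clock']/; s/s\['width'\].round(3)/s['width']/" plan.py
python3 -c "
from plan import *
plan((.30,.35,.205),(.35,.2,.205),(.38,.06,.18),(.453,-.0125,.12))"
```

```text
clock 1.1 pos [0.2204 0.6116 0.2055] F [ 0.18 -0.03 -0.06] j [-1.18  0.63 -0.15  1.51  0.1   1.    0.55] w 0.057564209756790365
R [[-0.327, 0.945, 0.0], [0.945, 0.327, 0.0], [0.0, 0.0, -1.0]]
(0.3, 0.35, 0.205) off [-0.2732 -0.0103  0.0005] rows 6.0 [-0.0455 -0.0017  0.0001]
(0.35, 0.2, 0.205) off [-0.1581 -0.0018 -0.    ] rows 4.0 [-0.0395 -0.0005 -0.    ]
(0.38, 0.06, 0.18) off [-0.1421 -0.0175  0.025 ] rows 3.0 [-0.0474 -0.0058  0.0083]
(0.453, -0.0125, 0.12) off [-0.0924  0.0453  0.06  ] rows 3.0 [-0.0308  0.0151  0.02  ]
```

Request:
apply_moves --pt "-0.039 -0.0015 0" --pt "-0.039 -0.0015 0" --pt "-0.039 -0.0015 0" --pt "-0.039 -0.0015 0" --pt "-0.039 -0.0015 0" --twist '[0,0,0,0,0]'

```text
clock: 1.6
position: [0.2764, 0.423, 0.2056]
tcp_rot: [1.829, 2.554, 0.001]
force: [0.5, 1.2, 0.4]
width: 0.0174
```

Request:
apply_moves --pt "-0.039 -0.0015 0" --pt "-0.039 -0.0015 0" --pt "-0.039 -0.0005 0" --pt "-0.039 -0.0005 0" --pt "-0.039 -0.0005 0" --twist '[0,0,0,0,0]'

```text
clock: 2.1
position: [0.335, 0.2371, 0.2058]
tcp_rot: [1.829, 2.554, 0.001]
force: [0.2, -0.5, -0.4]
width: 0.0006
```

```bash
python3 -c "
from plan import *
plan((.35,.2,.205),(.38,.06,.18),(.453,-.0125,.12))
p=read_camera('scene');cv2.imwrite('pics/s1.png',p['frame'])"
```

```text
clock 2.1 pos [0.335  0.2371 0.2058] F [ 0.17 -0.54 -0.37] j [-0.58  0.29 -0.13  2.14  0.06  0.71  1.15] w 0.0006367556116483593
R [[-0.322, 0.947, 0.001], [0.947, 0.322, 0.001], [0.0, 0.001, -1.0]]
(0.35, 0.2, 0.205) off [-0.0399  0.0022  0.0008] rows 1.0 [-0.0399  0.0022  0.0008]
(0.38, 0.06, 0.18) off [-0.1422 -0.0167  0.0249] rows 3.0 [-0.0474 -0.0056  0.0083]
(0.453, -0.0125, 0.12) off [-0.0922  0.0457  0.06  ] rows 3.0 [-0.0307  0.0152  0.02  ]
```

View pics/s1.png

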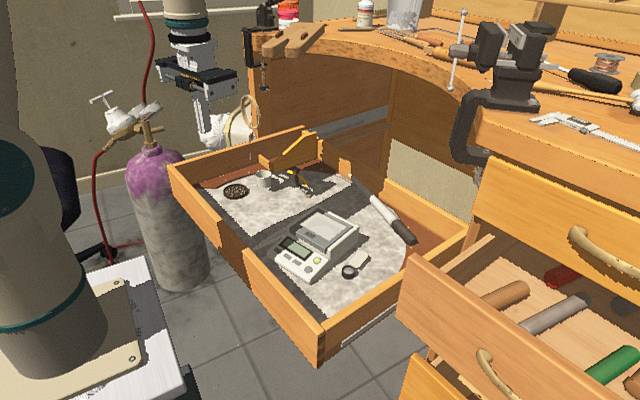

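Request:
apply_moves --pt "-0.039 0.002 0" --pt "-0.036 -0.004 0.006" --pt "-0.036 -0.004 0.006" --pt "-0.036 -0.004 0.006" --pt "-0.036 -0.004 0.006" --twist '[0,0,0,0,0]'

```text
clock: 2.65
position: [0.3808, 0.0595, 0.1816]
tcp_rot: [1.828, 2.554, 0.001]
force: [0.0, 0.0, 0.1]
width: 0.0004
```

```bash
python3 -c "
from plan import *
plan((.453,-.0125,.11),(.453,-.0125,.056))"
```

```text
clock 2.65 pos [0.3808 0.0595 0.1816] F [0.04 0.01 0.09] j [-0.17  0.3  -0.07  2.23  0.04  0.61  1.63] w 0.00043232502234584523
R [[-0.322, 0.947, 0.001], [0.947, 0.322, 0.0], [-0.0, 0.001, -1.0]]
(0.453, -0.0125, 0.11) off [-0.0915  0.0451  0.0716] rows 3.0 [-0.0305  0.015   0.0239]
(0.453, -0.0125, 0.056) off [ 0.     -0.0001  0.054 ] rows 2.0 [ 0.    -0.     0.027]
```

Request:
apply_moves --pt "-0.0305 0.015 0.024" --pt "-0.0305 0.015 0.024" --pt "-0.0305 0.015 0.024" --pt "0 0 0" --pt "0 0 0" --twist '[0,0,0,0,0]'

```text
clock: 3.15
position: [0.4519, -0.0116, 0.109]
tcp_rot: [-1.83, -2.552, 0.001]
force: [-0.1, 0.9, -0.2]
width: 0.0006
```

```bash
python3 -c "
from plan import *
plan((.453,-.0125,.06))
for n in('scene','top'):
    p=read_camera(n);u=proj(p,arm.read_state()['position']);print(u,proj(p,(.4528,-.0125,.0525)));a=p['frame']
    u=u.astype(int);c=a[max(u[1]-60,0):u[1]+60,u[0]-80:u[0]+80].copy();cv2.imwrite(f'pics/{n}2.png',cv2.resize(c,None,fx=4.5,fy=4.5,interpolation=cv2.INTER_CUBIC))"
```

```text
clock 3.15 pos [ 0.4519 -0.0116  0.109 ] F [-0.1   0.87 -0.24] j [ 0.    0.51 -0.06  2.14  0.06  0.49  1.8 ] w 0.000552502855345162
R [[-0.321, 0.947, -0.002], [0.947, 0.321, 0.0], [0.001, -0.002, -1.0]]
(0.453, -0.0125, 0.06) off [-0.0012  0.0008  0.0489] rows 1.0 [-0.0012  0.0008  0.0489]
[309.51185367 213.20614933] [310.05205246 235.52668028]
[374.90560575 228.9089624 ] [373.060014   229.60043162]
```

View pics/scene2.png

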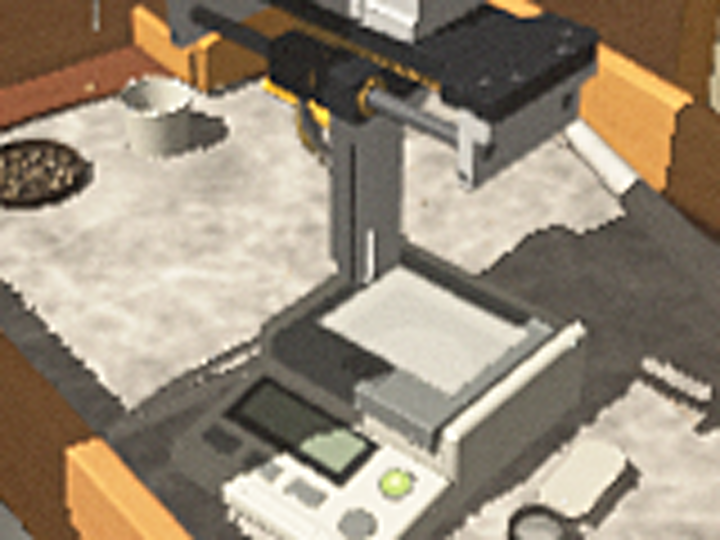

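View pics/top2.png

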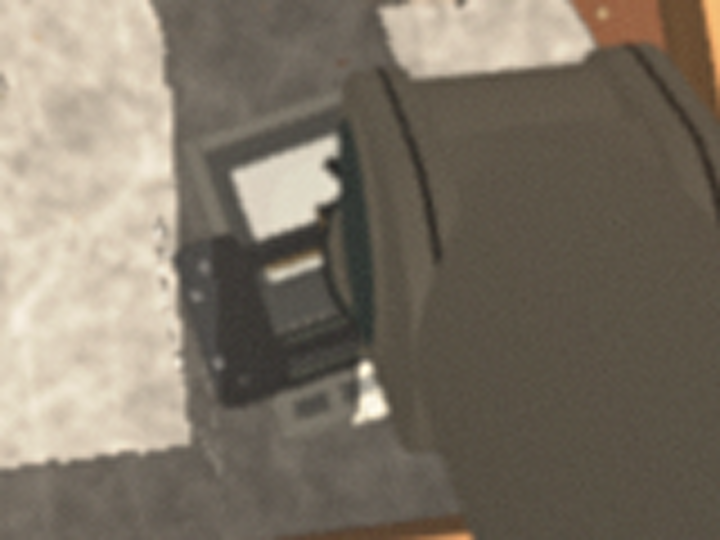

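The fingertip (scene crop ≈ (365,278)) hangs just above the front bar, where the projection puts it; the shadow hides the ribs. Now descending.

Request:
apply_moves --pt "0 0 0.025" --pt "-0.001 0.0 0.018" --pt "0 0 0.007" --pt "0 0 0" --pt "0 0 0" --twist '[0,0,0,0,0]'

```text
clock: 3.75
position: [0.4529, -0.0118, 0.0603]
tcp_rot: [1.827, 2.554, 0.001]
force: [0.1, 1.0, 0.1]
width: 0.0001
```

Request:
apply_moves --pt "0 0 0.003" --pt "0 0 0.002" --pt "0 0 0.001" --pt "0 0 0.001" --pt "0 0 0" --twist '[0,0,0,0,0]'

```text
clock: 4.25
position: [0.4527, -0.0124, 0.0525]
tcp_rot: [1.829, 2.554, 0.0]
force: [-0.0, 0.0, 1.2]
width: 0.0006
```

Request:
apply_moves --pt "0 0 0.0015" --pt "0 0 0" --pt "0 0 0" --twist '[0,0,0]'

```text
clock: 4.55
position: [0.4527, -0.0124, 0.0509]
tcp_rot: [1.829, 2.554, 0.0]
force: [0.1, -0.7, 1.0]
width: 0.0005
```

Request:
apply_moves --pt "0 0 0.001" --pt "0 0 0.001" --pt "0 0 0" --twist '[0,0,0]'

```text
clock: 4.85
position: [0.4527, -0.0124, 0.0489]
tcp_rot: [1.829, 2.554, 0.0]
force: [0.1, -0.8, 2.4]
width: 0.0005
```

Request:
apply_moves --pt "0 0 0.0008" --pt "0 0 0" --twist '[0,0]'

```text
clock: 5.05
position: [0.4527, -0.0124, 0.0484]
tcp_rot: [1.829, 2.554, 0.0]
force: [-0.7, 0.6, 5.4]
width: 0.0009
```

Request:
apply_moves --pt "0 0 -0.03" --pt "0 -0.005 -0.045" --pt "0 -0.02 -0.04" --pt "0 -0.02 -0.02" --pt "0 0 0" --twist '[0,0,0,0,0]'

```text
clock: 5.55
position: [0.409, -0.0277, 0.1852]
tcp_rot: [1.83, 2.551, 0.002]
force: [0.2, -0.3, -0.7]
width: 0.0001
```

Request:
apply_moves --pt "0 0 0" --pt "0 0 0" --pt "0 0 0" --pt "0 0 0" --pt "0 0 0" --twist '[0,0,0,0,0]'

```text
clock: 6.05
position: [0.4099, -0.0267, 0.1825]
tcp_rot: [-1.828, -2.554, 0.001]
force: [0.2, 0.1, 0.6]
width: 0.0004
```

Request:
apply_moves --pt "0 0 0" --pt "0 0 0" --pt "0 0 0" --pt "0 0 0" --pt "0 0 0" --twist '[0,0,0,0,0]'

```text
clock: 6.55
position: [0.41, -0.0269, 0.1832]
tcp_rot: [1.829, 2.554, 0.0]
force: [-0.0, -0.2, -0.4]
width: 0.0004
```

```bash
python3 -c "
from plan import *
plan()
for n in('scene','top'):
    p=read_camera(n);np.save(n+'3.npy',p,allow_pickle=True);u=proj(p,(.455,-.0,.1));a=p['frame']
    print(n,u)
    for r in spotter.boxes_of(p,'cover'): print(r)
    u=u.astype(int);c=a[max(u[1]-60,0):u[1]+60,u[0]-80:u[0]+80].copy();cv2.imwrite(f'pics/{n}3.png',cv2.resize(c,None,fx=4.5,fy=4.5,interpolation=cv2.INTER_CUBIC))"
```

```text
clock 6.55 pos [ 0.41   -0.0269  0.1832] F [-0.01 -0.15 -0.41] j [ 0.06  0.33 -0.08  2.17  0.04  0.64  1.85] w 0.00040691834928195317
R [[-0.322, 0.947, 0.0], [0.947, 0.322, -0.0], [-0.0, 0.0, -1.0]]
scene [308.17947738 213.64684279]
{'rect': [323.4, 208.2, 49.0, 29.5], 'conf': 0.83}
top [369.53312283 227.64765223]
{'rect': [366.6, 210.2, 55.5, 42.3], 'conf': 0.85}
```

View pics/scene3.png

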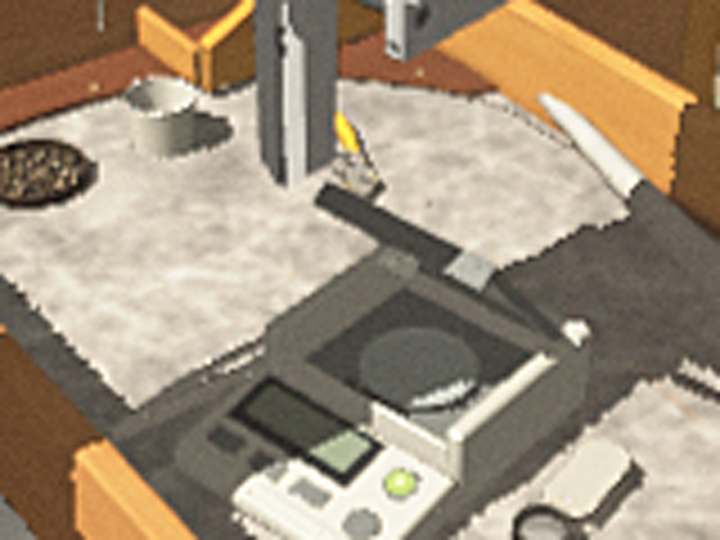

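View pics/top3.png

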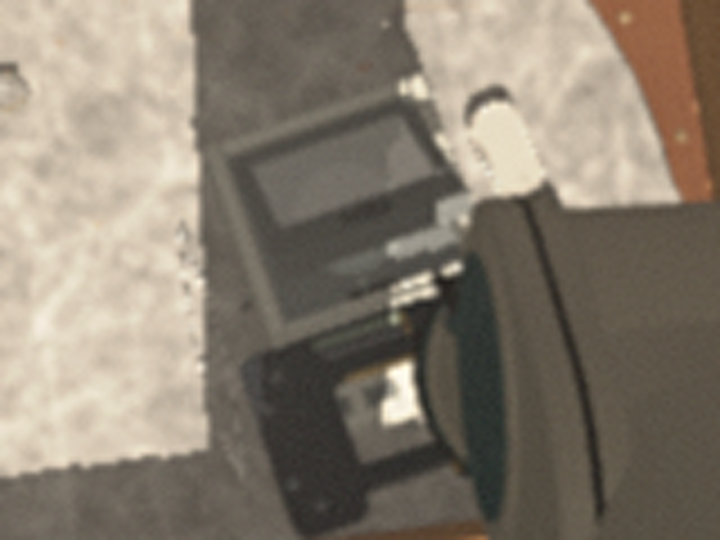

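The cover has popped and stays half open: its front bar runs from scene crop (320,190) to (490,275), and the pan shows beneath. Next I check its angle against the depth.

```bash
python3 -c "
from plan import *
C=[]
for n in('scene','top'):
    p=np.load(n+'3.npy',allow_pickle=True).item()
    r=spotter
    v,u=np.mgrid[0:400,0:640];d=p['depth'];m=d>0
    c=np.stack([(u-p['cx'])/p['fx']*d,(v-p['cy'])/p['fy']*d,d],-1)[m]
    C=(c-p['t'])@p['R']-np.array([.466,-.008,0]); B=np.c_[C@[.947,.322,0],C@[-.322,.947,0],C[:,2]]
    m=(abs(B[:,1])<45)&(abs(B[:,1])<.045)&(B[:,0]>-.02)&(B[:,0]<.08)&(B[:,2]>.06)&(B[:,2]<.15); b=B[m]
    print(n,m.sum(),'fit slope deg',np.degrees(np.arctan(np.polyfit(b[:,0],b[:,2],1)[0])) if m.sum()>5 else '', 'frontmost',np.sort(b[:,0])[:8].round(4),'z max',np.sort(b[:,2])[-8:].round(4), b[np.argsort(b[:,0])[:4]].round(4).tolist())
"
```

```text
scene 334 fit slope deg -44.749081220165365 frontmost [-0.0005 -0.0003  0.0001  0.0002  0.0004  0.0007  0.0007  0.0009] z max [0.1238 0.1239 0.1239 0.124  0.1242 0.1245 0.1248 0.1251] [[-0.0005, 0.0428, 0.1171], [-0.0003, -0.0257, 0.1187], [0.0001, 0.0269, 0.1169], [0.0002, 0.0352, 0.1179]]
top 1049 fit slope deg -48.29280526440462 frontmost [0.0018 0.0018 0.0018 0.0022 0.0022 0.0023 0.0024 0.0024] z max [0.1245 0.1245 0.1247 0.1248 0.1256 0.126  0.1262 0.1264] [[0.0018, 0.0307, 0.1147], [0.0018, 0.0443, 0.1176], [0.0018, 0.0374, 0.1146], [0.0022, -0.001, 0.1146]]
```

Request:
apply_moves --pt "0 0 0.035" --pt "0 0 0.035" --pt "0 0.02 0.005" --pt "0 0.018 0" --pt "0 0 0" --twist '[0,0,0,0,0]'

```text
clock: 7.25
position: [0.4484, -0.0137, 0.1079]
tcp_rot: [1.827, 2.554, 0.003]
force: [-0.3, -0.4, -0.8]
width: 0.0004
```

Request:
apply_moves --pt "0 0.008 0" --pt "0 0.006 0" --pt "0 0.006 0" --pt "0 0.006 0" --pt "0 0.006 0" --twist '[0,0,0,0,0]'

```text
clock: 7.75
position: [0.4727, -0.0056, 0.1083]
tcp_rot: [-1.827, -2.55, 0.009]
force: [-14.1, -6.2, 19.8]
width: 0.0005
```

Force too high – I back off and look.

Request:
apply_moves --pt "0 -0.015 0" --pt "0 -0.01 0" --twist '[0,0]'

```text
clock: 7.95
position: [0.4527, -0.0124, 0.1083]
tcp_rot: [1.829, 2.554, 0.001]
force: [1.1, 0.2, -0.2]
width: 0.0008
```

```bash
python3 -c "
from plan import *
plan()
for n in('scene','top'):
    p=read_camera(n);np.save(n+'4.npy',p,allow_pickle=True);u=proj(p,(.455,-.0,.1));a=p['frame']
    u=u.astype(int);c=a[max(u[1]-60,0):u[1]+60,u[0]-80:u[0]+80].copy();cv2.imwrite(f'pics/{n}4.png',cv2.resize(c,None,fx=4.5,fy=4.5,interpolation=cv2.INTER_CUBIC))"
```

```text
clock 7.95 pos [ 0.4527 -0.0124  0.1083] F [ 1.1   0.15 -0.23] j [ 0.01  0.51 -0.06  2.15  0.06  0.48  1.8 ] w 0.0008182839092060522
R [[-0.322, 0.947, 0.001], [0.947, 0.322, 0.0], [-0.0, 0.001, -1.0]]
```

View pics/scene4.png

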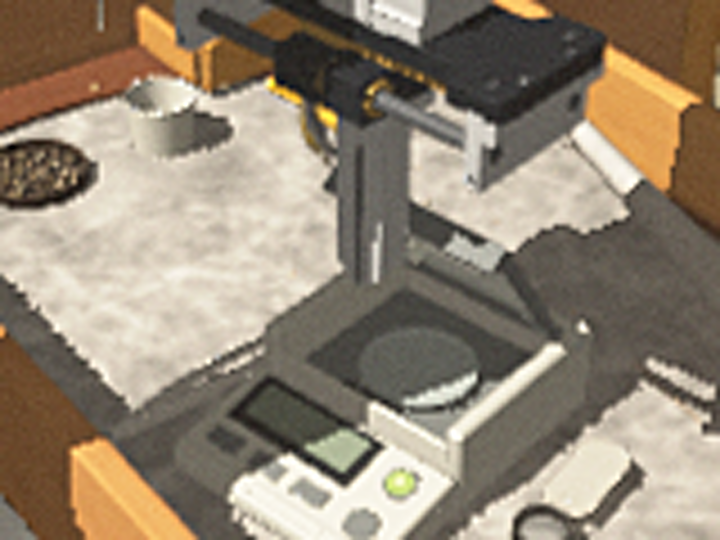

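View pics/top4.png

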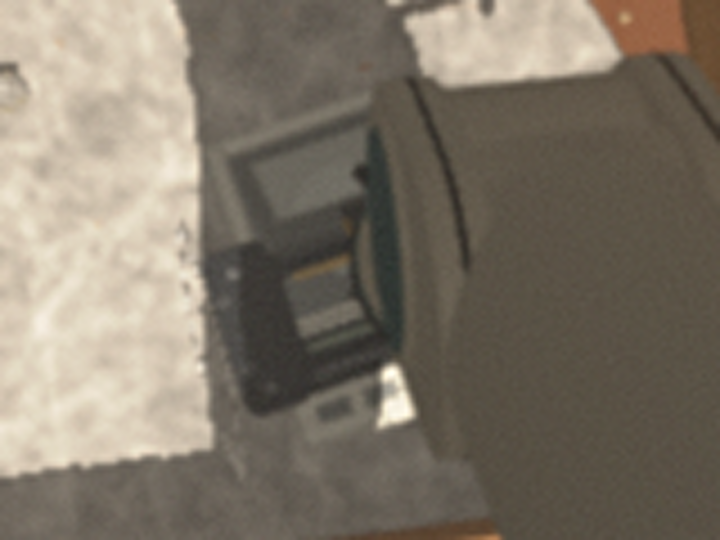

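```bash
cat > cov.py <<'E'
from h import *
def bal(p):
    v,u=np.mgrid[0:400,0:640];d=p['depth'];m=d>0
    c=np.stack([(u-p['cx'])/p['fx']*d,(v-p['cy'])/p['fy']*d,d],-1)[m]
    C=(c-p['t'])@p['R']-np.array([.466,-.008,0]); return np.c_[C@[.947,.322,0],C@[-.322,.947,0],C[:,2]]
E
python3 -c "
from cov import *
for k in '34':
  for n in('scene','top'):
    B=bal(np.load(n+k+'.npy',allow_pickle=True).item())
    for lo,hi in((-.048,-.02),(.02,.048),):
      m=(B[:,1]>lo)&(B[:,1]<hi)&(B[:,0]>-.03)&(B[:,0]<.12)&(B[:,2]>.06)&(B[:,2]<.15); b=B[m]
      print(k,n,lo,m.sum()); 
      for z in np.arange(.06,.15,.01):
        q=b[abs(b[:,2]-z)<.005]
        if len(q)>2: print('   z',round(z,3),np.percentile(q[:,0],[5,50,95]).round(4),len(q))
"
```

```text
3 scene -0.048 154
   z 0.06 [0.0516 0.0551 0.0567] 6
   z 0.07 [0.0442 0.0499 0.0554] 17
   z 0.08 [0.0384 0.0426 0.047 ] 12
   z 0.09 [0.0311 0.0349 0.0383] 11
   z 0.1 [0.0231 0.0274 0.0307] 9
   z 0.11 [0.0025 0.0185 0.0208] 9
   z 0.12 [0.0018 0.0065 0.0114] 89
3 scene 0.02 76
   z 0.07 [0.0442 0.0474 0.0475] 3
   z 0.12 [0.0007 0.0059 0.0103] 71
3 top -0.048 301
   z 0.06 [0.0571 0.0601 0.0626] 16
   z 0.07 [0.05   0.054  0.0578] 36
   z 0.08 [0.041  0.0456 0.05  ] 43
   z 0.09 [0.0335 0.0374 0.0417] 36
   z 0.1 [0.0272 0.0303 0.0339] 35
   z 0.11 [0.0036 0.0224 0.0267] 47
   z 0.12 [0.0041 0.0105 0.018 ] 87
3 top 0.02 328
   z 0.06 [0.0564 0.0589 0.0624] 21
   z 0.07 [0.0479 0.0524 0.057 ] 42
   z 0.08 [0.0406 0.0446 0.0487] 36
   z 0.09 [0.032  0.0366 0.0412] 46
   z 0.1 [0.0257 0.0288 0.0326] 38
   z 0.11 [0.0032 0.0215 0.025 ] 46
   z 0.12 [0.0029 0.0099 0.0173] 98
4 scene -0.048 186
   z 0.06 [0.0524 0.0572 0.0595] 10
   z 0.07 [0.0447 0.0525 0.0579] 24
   z 0.08 [0.0432 0.0471 0.0497] 19
   z 0.09 [0.0374 0.0411 0.0435] 17
   z 0.1 [0.0293 0.0331 0.0379] 10
   z 0.11 [0.0232 0.0268 0.0323] 10
   z 0.12 [0.008  0.0101 0.02  ] 44
   z 0.13 [0.0108 0.0154 0.0197] 52
4 scene 0.02 14
   z 0.12 [0.0069 0.0086 0.0109] 8
4 top -0.048 0
4 top 0.02 244
   z 0.06 [0.0577 0.0601 0.0616] 16
   z 0.07 [0.0505 0.0546 0.0583] 37
   z 0.08 [0.0449 0.0476 0.0512] 34
   z 0.09 [0.0375 0.0408 0.0437] 36
   z 0.1 [0.0299 0.0336 0.0367] 40
   z 0.11 [0.024  0.0268 0.0294] 32
   z 0.12 [0.0175 0.0204 0.0237] 41
   z 0.13 [0.016  0.0167 0.0174] 8
```

```bash
python3 -c "
from plan import *
plan()
a=np.load('scene4.npy',allow_pickle=True).item()['frame'];b=np.load('top4.npy',allow_pickle=True).item()['frame']
cv2.imwrite('pics/s4full.png',a);cv2.imwrite('pics/t4c.png',cv2.resize(b[60:330,250:550],None,fx=2.2,fy=2.2))"
```

```text
clock 8.05 pos [ 0.4516 -0.0128  0.1082] F [-0.92 -0.22  0.31] j [ 0.01  0.51 -0.06  2.15  0.06  0.48  1.8 ] w 0.00043705840458918213
R [[-0.321, 0.947, -0.001], [0.947, 0.321, -0.0], [0.0, -0.001, -1.0]]
```

View pics/s4full.png

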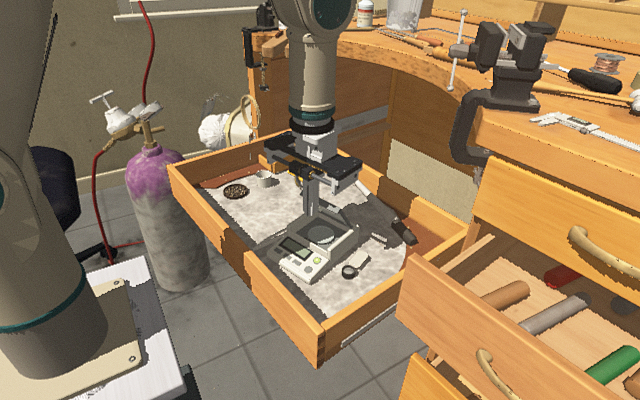

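View pics/t4c.png

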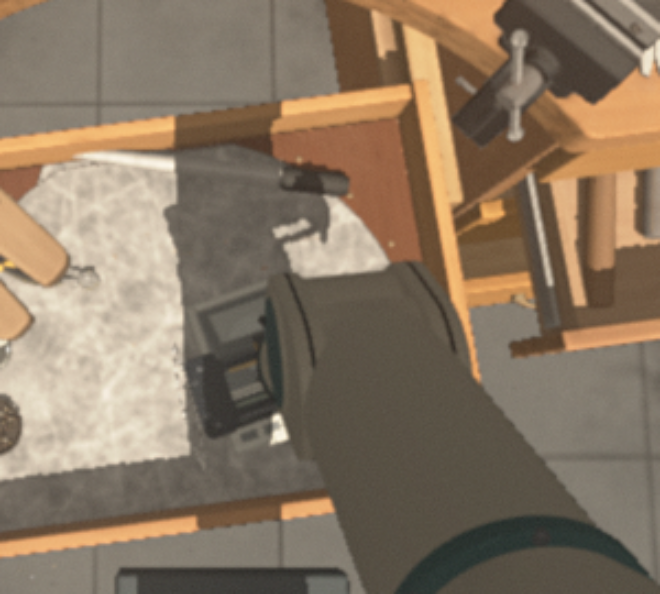

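The lip is rising as it swings and my level push dragged on it: force ran along the cover, toward the hinge. The cover has not closed. I'll wait for it to settle, then follow the edge's arc instead.

Request:
apply_moves --pt "0 -0.005 0.002" --pt "0 0 0" --pt "0 0 0" --pt "0 0 0" --pt "0 0 0" --twist '[0,0,0,0,0]'

```text
clock: 8.55
position: [0.4482, -0.0138, 0.1062]
tcp_rot: [1.829, 2.554, 0.0]
force: [-0.1, -0.3, -1.0]
width: 0.0003
```

```bash
python3 -c "
from plan import *
from cov import bal
plan()
p=read_camera('scene');B=bal(p)
b=B[(B[:,1]>-.048)&(B[:,1]<-.025)&(B[:,0]>-.03)&(B[:,0]<.12)]
for z in np.arange(.06,.15,.01):
        q=b[abs(b[:,2]-z)<.005]
        if len(q)>2: print('   z',round(z,3),np.percentile(q[:,0],[5,50,95]).round(4),len(q))
"
```

```text
clock 8.55 pos [ 0.4482 -0.0138  0.1062] F [-0.11 -0.31 -1.  ] j [ 0.01  0.51 -0.06  2.16  0.06  0.47  1.8 ] w 0.0002888383435757233
R [[-0.322, 0.947, 0.0], [0.947, 0.322, 0.0], [0.0, 0.0, -1.0]]
   z 0.06 [0.0523 0.0585 0.0646] 14
   z 0.07 [0.0452 0.0487 0.0543] 11
   z 0.08 [0.0385 0.0431 0.0485] 14
   z 0.09 [0.0313 0.0347 0.039 ] 9
   z 0.1 [0.0224 0.0276 0.0329] 8
   z 0.11 [0.0076 0.019  0.0227] 7
   z 0.12 [0.0017 0.0064 0.0119] 74
```

Request:
apply_moves --pt "0 0.005 0" --pt "0 0.005 0" --pt "0 0.0024 -0.0022" --pt "0 0.0024 -0.0022" --pt "0 0.0025 -0.0021" --twist '[0,0,0,0,0]'

```text
clock: 9.1
position: [0.4643, -0.0083, 0.1128]
tcp_rot: [-1.829, -2.554, 0.0]
force: [-0.5, -0.4, -0.3]
width: 0.0003
```

Request:
apply_moves --pt "0 0.0025 -0.002" --pt "0 0.0026 -0.0019" --pt "0 0.0027 -0.0018" --twist '[0,0,0]'

```text
clock: 9.4
position: [0.4717, -0.0058, 0.1185]
tcp_rot: [-1.829, -2.554, 0.0]
force: [-1.7, -0.4, 0.7]
width: 0.0008
```

Request:
apply_moves --pt "0 0.0027 -0.0017" --pt "0 0.0028 -0.0016" --pt "0 0.0029 -0.0015" --pt "0 0.003 -0.0014" --pt "0 0.003 -0.0012" --twist '[0,0,0,0,0]'

```text
clock: 9.9
position: [0.4856, -0.0012, 0.1259]
tcp_rot: [1.829, 2.554, 0.0]
force: [-0.5, -0.5, 1.1]
width: 0.0003
```

Request:
apply_moves --pt "0 0.003 -0.0012" --pt "0 0.0031 -0.0011" --pt "0 0.0031 -0.001" --pt "0 0.0031 -0.0008" --pt "0 0.0031 -0.0008" --twist '[0,0,0,0,0]'

```text
clock: 10.4
position: [0.5002, 0.0038, 0.1307]
tcp_rot: [1.829, 2.554, 0.0]
force: [-0.1, 0.1, 1.1]
width: 0.0006
```

Request:
apply_moves --pt "0 0.0032 -0.0006" --pt "0 0.0032 -0.0005" --pt "0 0.0032 -0.0005" --pt "0 0.0032 -0.0004" --pt "0 0.0032 -0.0002" --twist '[0,0,0,0,0]'

```text
clock: 10.9
position: [0.5153, 0.009, 0.1329]
tcp_rot: [1.829, 2.554, 0.0]
force: [-1.1, -0.9, -0.2]
width: 0.0003
```

Request:
apply_moves --pt "0 0.0032 0" --pt "0 0.0032 0" --pt "0 0.0032 0.0002" --pt "0 0.0032 0.0003" --pt "0 0 0" --twist '[0,0,0,0,0]'

```text
clock: 11.4
position: [0.5276, 0.0132, 0.1323]
tcp_rot: [1.829, 2.554, 0.001]
force: [0.1, 0.4, -0.8]
width: 0.0006
```

```bash
python3 -c "
from plan import *
from cov import bal
plan()
p=read_camera('scene');B=bal(p)
a=p['frame'];c=a[140:270,230:410];cv2.imwrite('pics/s6.png',cv2.resize(c,None,fx=4,fy=4,interpolation=cv2.INTER_CUBIC))
b=B[(B[:,1]>-.048)&(B[:,1]<-.025)&(B[:,0]>-.03)&(B[:,0]<.14)]
for z in np.arange(.06,.16,.01):
        q=b[abs(b[:,2]-z)<.005]
        if len(q)>2: print('   z',round(z,3),np.percentile(q[:,0],[5,50,95]).round(4),len(q))
"
```

```text
clock 11.4 pos [0.5276 0.0132 0.1323] F [ 0.08  0.4  -0.84] j [-0.04  0.56 -0.06  1.93  0.05  0.66  1.77] w 0.0005565339990867774
R [[-0.322, 0.947, 0.0], [0.947, 0.322, 0.0], [0.0, 0.0, -1.0]]
   z 0.06 [0.0576 0.0667 0.0695] 45
   z 0.07 [0.0468 0.0702 0.0727] 46
   z 0.08 [0.0699 0.0723 0.0752] 43
   z 0.09 [0.0718 0.0749 0.0775] 41
   z 0.1 [0.075  0.0771 0.0796] 47
   z 0.11 [0.0772 0.0792 0.0813] 43
   z 0.12 [0.0786 0.0808 0.0831] 42
   z 0.13 [0.0808 0.0825 0.0847] 41
   z 0.14 [0.0759 0.0812 0.0877] 45
```

View pics/s6.png

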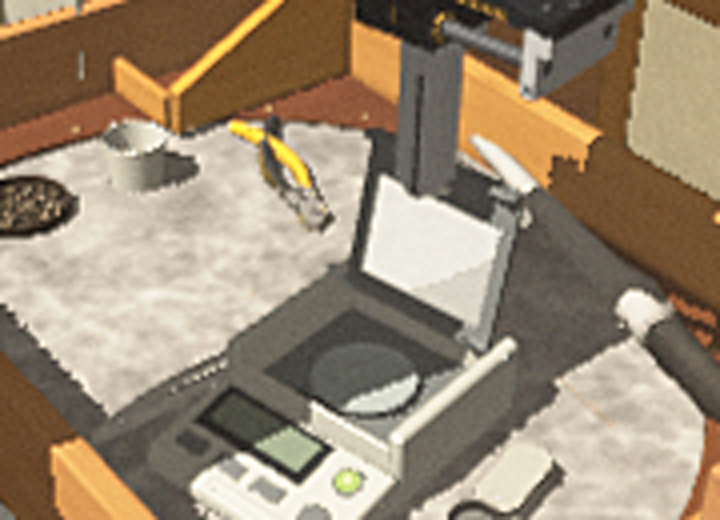

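The cover stands at about 102°, leaning back with the finger at its front edge (scene crop ≈ (425,190)). A few mm more.

Request:
apply_moves --pt "0 0.003 0.0003" --pt "0 0.003 0.0004" --pt "0 0.002 0.0004" --pt "0 0 0" --pt "0 0 0" --twist '[0,0,0,0,0]'

```text
clock: 11.95
position: [0.5346, 0.0156, 0.1312]
tcp_rot: [-1.829, -2.554, 0.0]
force: [-0.3, -0.1, -0.7]
width: 0.0005
```

```bash
cat >> cov.py <<'E'
def ang():
    p=read_camera('scene');B=bal(p)
    b=B[(B[:,1]>-.048)&(B[:,1]<-.025)&(B[:,0]>.055)&(B[:,0]<.14)&(B[:,2]>.07)&(B[:,2]<.13)]
    k=np.polyfit(b[:,2],b[:,0],1); print('theta',np.pi/2+np.arctan(k[0]),len(b)); return p
E
python3 -c "
from plan import *
from cov import *
plan();ang()
"
```

```text
clock 11.95 pos [0.5346 0.0156 0.1312] F [-0.3  -0.13 -0.72] j [-0.04  0.57 -0.06  1.91  0.05  0.66  1.77] w 0.0005450750339703768
R [[-0.322, 0.947, -0.0], [0.947, 0.322, -0.0], [0.0, -0.0, -1.0]]
theta 1.9025094833555216 284
```

Request:
apply_moves --pt "0 -0.01 0" --pt "0 -0.025 0" --pt "0 -0.03 -0.01" --pt "0 -0.02 -0.03" --pt "0 0 -0.03" --twist '[0,0,0,0,0]'

```text
clock: 12.5
position: [0.4493, -0.0133, 0.2013]
tcp_rot: [-1.829, -2.549, 0.007]
force: [1.2, 0.2, -0.3]
width: 0.0
```

Request:
apply_moves --pt "0 0 0" --pt "0 0 0" --pt "0 0 0" --pt "0 0 0" --pt "0 0 0" --twist '[0,0,0,0,0]'

```text
clock: 13.0
position: [0.4536, -0.0117, 0.2003]
tcp_rot: [-1.828, -2.553, 0.002]
force: [-0.4, 0.4, -0.5]
width: 0.0002
```

```bash
python3 -c "
from plan import *
from cov import *
plan();ang();p=ang();a=p['frame'];c=a[140:270,230:410];cv2.imwrite('pics/s7.png',cv2.resize(c,None,fx=4,fy=4,interpolation=cv2.INTER_CUBIC))
S=np.load('scene0.npy',allow_pickle=True).item()
c2=S['frame'][140:270,230:410]
"
```

```text
clock 13.0 pos [ 0.4536 -0.0117  0.2003] F [-0.45  0.35 -0.53] j [ 0.02  0.36 -0.07  2.04  0.04  0.74  1.82] w 0.00020261534258618475
R [[-0.322, 0.947, -0.002], [0.947, 0.322, 0.0], [0.001, -0.002, -1.0]]
theta 1.8979894850489913 278
theta 1.8956031514984315 280
```

View pics/s7.png

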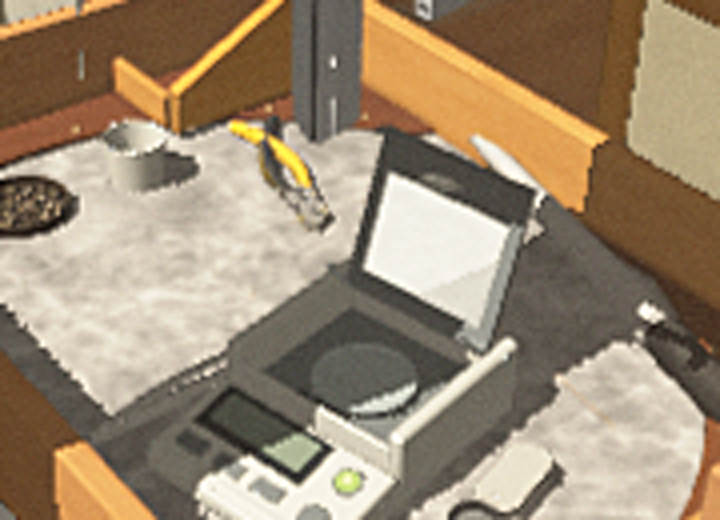

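The cover stands open by itself (scene crop (360–540, 130–345)), the finger is clear of it, and nothing round it has moved. I hand the job in.

```bash
python3 -c "
from h import *
print(arm.finish_job())"
```

```text
the job is handed in; nothing more can be done
None
```

I opened the weighing chamber as asked and handed the job in at about 13 s. No verdict was reported.

- **Press and pop:** I pressed the front bar at the rib mark about 4 mm down, with the force reaching 5.4 N at the hard stop. I then lifted the finger clear. The cover sprang up to about 52° and stayed there with nothing touching it for about 0.7 s or more before I went near it again.
- **First push went wrong:** I pushed level, the finger dragged on the rising lip, and the wrist force went up to about 25 N. I backed off at once, and the cover returned to its half-open rest. It did not close, and a depth check placed it as before, so the balance had not moved measurably.
- **Second push:** I followed the arc of the edge, and the force stayed under about 2 N all the way back to the stop.
- **Last checks:** With the finger about 10 cm away and in free air, the cover measured about 1.90 rad in two pictures, against the 1.92 stop. By eye, the pot, dish, cutters, mandrel and loupe lay where they had been; I did not check the tweezers separately and did not measure the bystanders.

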